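# Weigh out a portion of tea bricks and ring for service

## Robot

A 6-joint arm with a two-finger parallel gripper is mounted at the origin on the work surface. World frame = base frame: x ahead of the robot, y to its left, z up, the work surface at z = 0. Lengths are in mm, angles in rad, forces in N, time in s.
With the tool pointing down it reaches from about 275 to 750 mm from the base axis. Payload 10.2 kg.
Tool frame: the origin (TCP) lies between the finger pads; the fingertips stand 8 mm ahead of it and the grasp point (between the pads) lies 11 mm behind it; z points along the fingers, y is the line along which they close (so a half turn about z gives the same grasp; the last joint's range is limited). The gripper opens to 85 mm and grips with 20 to 120 N. Pads are 22 mm wide; open, the fingers measure 114 mm over their backs; the gripper's body (76 mm by 85 mm) begins 54 mm behind the grasp point. The pads swing forward as they close: fully open they stand 13 mm farther back than shut.
Start: joints at [0.889, 0.313, 1.498, -0, 1.331, -0.223], TCP at [232.521, 470.707, 239.294] pointing down, gripper open.
Joint ranges: [-2.94, 2.94], [-0.97, 2.17], [0.19, 2.56], [-1.23, 4.37], [0.02, 3.11], [-2.88, 2.88]. Speed limits (rad/s): [2.39, 2.39, 3.01, 3.14, 3.14, 3.14].

## Interface

Orientations are given as a unit quaternion [w, x, y, z].
In Python, from rig import * gives the robot as it stands.
- The arm moves only by the shell command python3 -m handwheel 'ROWS' [FORCE]. ROWS is JSON, a list that holds one entry, the list of rows, each a list of 7 numbers: the shift along the world's x, y, z in mm, then the turn, a rotation vector about the world's x, y, z in degrees, then the opening, from -1 (shut) to 1 (fully open). A call has 1 to 8 rows; each row shifts and turns the commanded pose from where the row before left it; what a row does not reach is not made up. A row lasts 1/8 s, in which the tool goes at most 62.5 mm and 10.7 degrees, less where a joint would pass 70% of its speed; a pose out of reach is approached as far as the arm can. A call is refused whole if a number of a shift passes 62.5 or a number of a turn 10.7, either way. A call with a gripper value outside its range is refused whole. The fingers move at their own pace and stop on an object; FORCE is the grip in N (left out, the last holds). Time passes only in rows, so rows that do not move let the fingers close. It gives the time, the measured TCP pose, the force, the opening and the grip force at its end, in the units of the state.
- sense(): the state, without advancing time (a new reading comes with each control period).
- capture(name): name is "scene" or "top" or "wrist"; returns a dict with "image" (400x640x3 uint8, red, green, blue), "fx", "fy", "cx", "cy" (pixels), "rvec" (rotation vector, rad) and "tvec" (3), from world to camera coordinates, as OpenCV has them; the wrist camera has in their place "hand_eye" (4x4, takes a point from camera to tool coordinates, whose origin is the TCP and whose axes are the flange's). Camera axes: x right, y down, z forward; pixel columns grow to the right and rows downward; lengths in mm; the calibration is good to about 2 mm. A picture is of the moment at which its call begins: read the wrist's pose just before it. There is no depth.
- finish_job(): hands the job in; it is judged then, once.
The state is a dict: "time_s": time; "joints": joint angles; "dq": joint speeds; "tau": joint torques, N m; "eef_pos": TCP position; "ee_rot": TCP orientation; "force": force on the tool from outside, world axes, zero at the start; "wrist_torque": the same for the moment, N m; "grip_width": opening from 0.0 (shut) to 1.0 (fully open); "grip_force": force on a finger pad.
Only numpy, scipy, OpenCV 4.12 (cv2) and the standard library are available. Lean on these libraries where they do the work, as an engineer would, in place of code of your own. Each camera call takes 0.05 s, during which the arm holds its last target. There are 200 camera calls.

## Task

Take the little caddy off the kitchen scale's pan and set it on the round tray, then turn the tare knob in the middle of its dial until the empty scale's pointer reads zero. Next load wrapped tea bricks onto the pan until the pointer, with your hand off, stands in the black band on the dial (350 g), and then ring the desk bell by pressing its plunger fully down and letting it go. Leave the weighed bricks on the pan and do not disturb the kettle, the mug or the tea box.

Things in the scene. Friction and masses are not known exactly. Their poses are not given: they have to be found in the camera images.
- knob (a point): Black round fluted tare knob, 40 mm across, on the middle of the scale's upward dial. The point is on its vertical axis, 87 mm above the table (knob underside 71, top 102, dial face 60 mm). Grip it across from above at any yaw, fingertips above 62 mm. It turns the white dial face with its marks one to one, under the pointer, with light friction, and stays. The drum, 144 mm across, is fixed.
- tare (a joint): Angle of the tare knob and dial face, rad, growing clockwise seen from above; range -3 to 2. At 0 the empty scale reads zero. It starts between -2.2 and -0.5, so the empty scale reads too much and the knob must be turned clockwise.
- pointer_tip (a point): Tip of the thin black pointer over the dial, 54 mm from the knob's axis, 66 mm above the table. With the pan empty it points along the scale's +x; load turns it clockwise from above by 6.0 rad per kg (0.3 rad per 50 g). The knob does not move it.
- zero_mark (a point): The zero of the dial face (a bold black bar with a dot inside it), 54 mm from the knob's axis at pointer height; it turns with the knob. The empty scale reads zero when this mark is under the pointer tip, within 4 mm. Thin ticks follow clockwise every 50 g.
- target_mark (a point): Middle of the black target band (350 g) on the dial face, 2.1 rad clockwise of the zero mark seen from above, 54 mm from the knob's axis at pointer height; it turns with the knob. The band reaches 8 mm (22 g) either side.
- pan_floor (a point): Centre of the flat floor of the steel weighing pan, which sinks as it is loaded. The pan is 180 mm (scale's x) by 160 mm (scale's y) outside, with a rim 4 mm wide standing 4 mm above the floor. Empty, the floor is 82 mm above the table. The pan's axes are the scale's.
- pan (a joint): How far the pan has sunk, m; 0 empty, 0.040 mm per gram (14 mm at 350 g), bottoming at 26 mm. It swings for about half a second after a change.
- scale: Fixed kitchen scale in cream paint, base 150 x 330 x 30 mm; origin at the centre of its underside on the table; its y axis runs from the pan (at y = -90 mm) to the dial (at y = +90 mm). The pan is higher than the dial.
- caddy: Small white tea caddy with a wooden lid, 60 x 60 mm, 58 mm tall, the lid (top 10 mm) 64 x 64 mm; about 130 to 200 g; origin at the centre of its underside. It starts on the scale's pan.
- tray: Fixed round pewter tray, flat top 8 mm above the table and 170 mm across (its thin edge flares to 190 mm); origin at the centre of its underside.
- bell_head (a point): Centre of the top of the desk bell's brass plunger head (20 mm across), 55 mm above the table when up. Under it is a fixed steel dome 68 mm across. It goes 8 mm straight down to its stop against a spring (1.5 N at the top, 5.5 N at the stop) and comes back up by itself.
- plunger (a joint): How far the bell's plunger is pressed, m: 0 up, 0.008 at its stop.
- kettle: Bystander: sage-green kettle, 160 mm across, 245 mm tall with its handle; origin under its centre. Not to be disturbed.
- mug: Bystander: teal mug, 80 mm across, 95 mm tall; origin under its centre. Not to be disturbed.
- tea_box: Bystander: large white tea box with a wooden lid, 100 x 160 x 97 mm; origin under its centre. Not to be disturbed.
- big0: Thick tea brick in brown paper with a pale band, 48 x 40 mm (its x, y) and 44 mm tall, 100 g within 3 percent; origin at the centre of its underside. It starts flat on the table. One to three of the three thick bricks are present.
- big1: Thick tea brick in brown paper with a pale band, 48 x 40 mm (its x, y) and 44 mm tall, 100 g within 3 percent; origin at the centre of its underside. It starts flat on the table. One to three of the three thick bricks are present.
- big2: Thick tea brick in brown paper with a pale band, 48 x 40 mm (its x, y) and 44 mm tall, 100 g within 3 percent; origin at the centre of its underside. It starts flat on the table. One to three of the three thick bricks are present.
- small0: Thin tea brick in brown paper with a pale band, 48 x 40 mm (its x, y) and 22 mm tall, 50 g within 3 percent; origin at the centre of its underside. It starts flat on the table. All five thin bricks are present.
- small1: Thin tea brick in brown paper with a pale band, 48 x 40 mm (its x, y) and 22 mm tall, 50 g within 3 percent; origin at the centre of its underside. It starts flat on the table. All five thin bricks are present.
- small2: Thin tea brick in brown paper with a pale band, 48 x 40 mm (its x, y) and 22 mm tall, 50 g within 3 percent; origin at the centre of its underside. It starts flat on the table. All five thin bricks are present.
- small3: Thin tea brick in brown paper with a pale band, 48 x 40 mm (its x, y) and 22 mm tall, 50 g within 3 percent; origin at the centre of its underside. It starts flat on the table. All five thin bricks are present.
- small4: Thin tea brick in brown paper with a pale band, 48 x 40 mm (its x, y) and 22 mm tall, 50 g within 3 percent; origin at the centre of its underside. It starts flat on the table. All five thin bricks are present.

How it is judged (in metres and radians):
On the way, in this order (a step that is already met when the one before it is completed fails the run):
1. the caddy stands or lies on the tray, let go, and the pan is empty (horizontal distance between caddy and tray below 0.065 m and height (world z) of caddy between 0.003 and 0.06 m and linear speed of caddy below 0.02 m/s and contact force between the fingers and caddy below 0.1 N and value of joint pan between -0.001 and 0.001 m), for 0.2 s.
2. the empty scale reads zero, with the hand off (distance between pointer_tip and zero_mark below 0.004 m and value of joint pan between -0.0008 and 0.0008 m and contact force between the fingers and anything else below 0.3 N), for 0.3 s.
3. tea bricks on the pan bring the pointer into the target band, with the hand off (distance between pointer_tip and target_mark below 0.008 m and value of joint pan between 0.0126 and 0.0154 m and velocity of joint pan between -0.004 and 0.004 m/s and contact force between the fingers and anything else below 0.3 N), for 0.5 s.
4. the bell plunger is pressed to its stop (value of joint plunger above 0.0068 m), for 0.05 s.
At the end, for the whole second after the job is handed in: The caddy rests on the tray (its centre within 65 mm of the tray's), the pointer tip is within 8 mm of the target mark with 315 to 385 g of bricks really on the pan and the pan at rest, the tare knob is still within 0.12 rad of the zero setting, and the bell's plunger is up again (within 2 mm) (distance between pointer_tip and target_mark below 0.008 m and value of joint pan between 0.0126 and 0.0154 m and velocity of joint pan between -0.004 and 0.004 m/s and horizontal distance between caddy and tray below 0.065 m and height (world z) of caddy between 0.003 and 0.06 m and linear speed of caddy below 0.02 m/s and value of joint plunger below 0.002 m and value of joint tare between -0.12 and 0.12 rad); the robot touches nothing.
It fails at once if the kettle is shifted by more than 30 mm (distance of kettle from where it was at the start of the episode above 0.03 m).
It fails at once if the mug is shifted by more than 30 mm (distance of mug from where it was at the start of the episode above 0.03 m).
It fails at once if the tea box is shifted by more than 30 mm (distance of tea_box from where it was at the start of the episode above 0.03 m).
Of big0, big1, big2 only 1 to 3 are there at a start; the rules pass over those that are not, and their reading is None.
At some moment in a run one of big0, big1, big2, small0, small1, small2, small3, small4 may be knocked a few centimetres aside while the robot is not near it.
Once in a run the grip may slacken for a moment while it holds something.
It also fails if it takes over 210 s, if anything falls off the work surface, if the arm or the gripper's body presses on something with over 40 N, if the wrist force passes 120 N, or if a joint passes its speed limit or range.

## Working session

There is one attempt and no reset: what is moved stays moved. The work goes in short steps, Python scripts to look and compute and a shell command to move; the robot and the scene stay as the last step left them, time stands still between calls to the robot, and variables do not carry over. Pictures are saved under pics/ and viewed, at most 14 in all, crops included, and the job is handed in when it is done.

```bash
mkdir -p pics; ls; cat > h.py <<'E'
from rig import *
import numpy as np, cv2
def shot(n,f):
    c=capture(n); cv2.imwrite(f'pics/{f}.png',c['image'][:,:,::-1]); np.save(f'pics/{f}.npy',c,allow_pickle=True); return c
def load(f): return np.load(f'pics/{f}.npy',allow_pickle=True).item()
def ray(c,u,v,z):
    "pixel -> world xy on plane z (fixed cameras)"
    R=cv2.Rodrigues(np.array(c['rvec'],float))[0]; o=-R.T@np.array(c['tvec'],float).ravel()
    d=R.T@np.array([(u-c['cx'])/c['fx'],(v-c['cy'])/c['fy'],1]); return o+d*(z-o[2])/d[2]
def proj(c,P):
    return cv2.projectPoints(np.array(P,float).reshape(-1,3),np.array(c['rvec'],float),np.array(c['tvec'],float),np.array([[c['fx'],0,c['cx']],[0,c['fy'],c['cy']],[0,0,1.]]),None)[0].reshape(-1,2)
E
python3 - <<'E'
from h import *
for n in('top','scene'):
    c=shot(n,n+'0'); print({k:np.round(v,3) for k,v in c.items() if k!='image'})
i=load('top0')['image'];print(sense())
E
```

```text
pics
{'fx': np.float64(497.686), 'fy': np.float64(497.686), 'cx': np.float64(319.931), 'cy': np.float64(203.884), 'rvec': array([ 2.166, -2.164,  0.112]), 'tvec': array([  24.742,  558.311, 1368.59 ])}
{'fx': np.float64(404.849), 'fy': np.float64(404.849), 'cx': np.float64(318.778), 'cy': np.float64(193.192), 'rvec': array([ 1.591,  2.148, -0.727]), 'tvec': array([ 117.174, -374.993, 1775.796])}
{'time_s': 0.1, 'joints': array([ 8.88569900e-01,  3.13409217e-01,  1.49834064e+00, -4.59795733e-07,
        1.33098313e+00, -2.23428453e-01]), 'dq': array([-0.00067526, -0.00092441, -0.00128759,  0.00035063,  0.00069273,
        0.00013011]), 'tau': array([ 3.85221661e-03, -4.12895966e+01, -2.60139316e+01, -1.29923128e-04,
        3.03781431e-03, -2.78448726e-05]), 'eef_pos': array([232.39665828, 470.52930789, 238.79223585]), 'ee_rot': array([-2.49252249e-04,  2.27392206e-01,  9.73803091e-01, -5.12798435e-04]), 'force': array([-0.35034289, -0.34935978,  0.04966304]), 'wrist_torque': array([ 0.00791913,  0.06013577, -0.0152138 ]), 'grip_force': 0.0, 'grip_width': 0.9967374756889947}
```

View pics/top0.png

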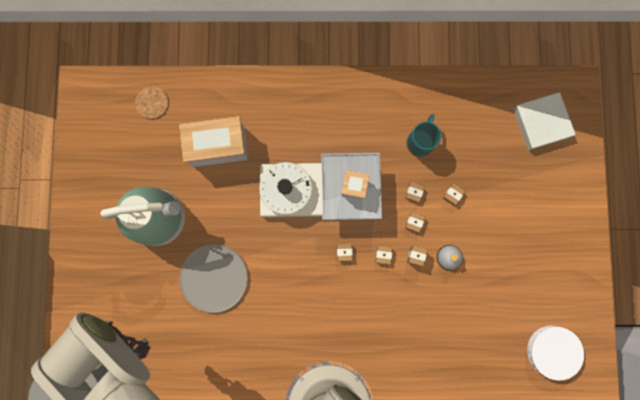

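View pics/scene0.png

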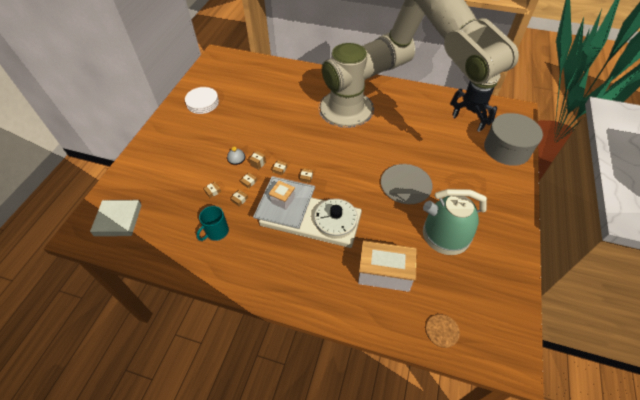

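Top view: knob at (285,187), caddy (355,184), tray (214,279), bell (450,257). There are six bricks, at about (416,192), (455,195), (416,222), (345,253), (384,256) and (418,256). That makes one thick and five thin, so 350 g means all of them. The scene view shows the same things.

```bash
python3 - <<'E'
from h import *
c=load('top0')
for n,u,v,z in [('knob',285,187,102),('caddy',355,184,140),('tray',214,279,8),('bell',454,257,55),('b',416,192,30),('b',455,195,30),('b',416,222,30),('b',345,253,30),('b',384,256,30),('b',418,256,30),('panc',321,154,86),('panc',380,153,86),('panc',382,219,86),('panc',321,219,86),('mug',424,138,95),('kettle',150,215,100),('box',211,138,97)]:
    print(n,ray(c,u,v,z).round(0)[:2])
i=c['image'][120:320,170:480]; cv2.imwrite('pics/crop0.png',cv2.resize(i,None,fx=2.5,fy=2.5,interpolation=cv2.INTER_CUBIC)[:,:,::-1])
w=capture('wrist'); print(w['fx'],w['cx'],w['cy'],np.round(w['hand_eye'],3))
E
```

```text
knob [596. 118.]
caddy [599. -66.]
tray [348. 323.]
bell [ 410. -340.]
b [ 592. -245.]
b [ 584. -355.]
b [ 508. -244.]
b [421. -45.]
b [ 413. -153.]
b [ 413. -247.]
panc [689.  22.]
panc [ 692. -139.]
panc [ 512. -142.]
panc [511.  22.]
mug [ 731. -257.]
kettle [521. 478.]
box [731. 321.]
309.9350484212655 317.8447528977406 200.69964172000567 [[-1.00000e-03 -9.61000e-01 -2.78000e-01  7.07000e+01]
 [ 1.00000e+00 -0.00000e+00 -2.00000e-03  1.14300e+00]
 [ 1.00000e-03 -2.78000e-01  9.61000e-01 -1.35223e+02]
 [ 0.00000e+00  0.00000e+00  0.00000e+00  1.00000e+00]]
```

View pics/crop0.png

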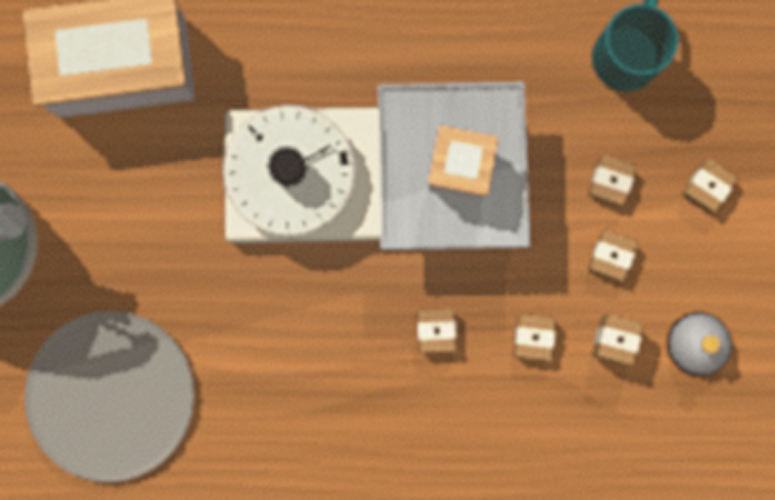

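The crop confirms it: the pan rim corners span 180 x 160 mm, as given. Zero mark is at crop (255,132), about 44° counter-clockwise of scale +x. The caddy is centred at (463,160), yaw about -8°. I'm moving above it now.

```bash
python3 -m handwheel '[[[15,-40,20,0,0,6,1],[15,-50,20,0,0,6,1],[20,-50,15,0,0,6.5,1],[20,-50,15,0,0,0,1],[20,-50,5,0,0,0,1],[25,-50,0,0,0,0,1],[30,-45,0,0,0,0,1],[30,-45,0,0,0,0,1]]]'
python3 -m handwheel '[[[35,-40,0,0,0,0,1],[35,-40,0,0,0,0,1],[35,-40,0,0,0,0,1],[35,-30,-10,0,0,0,1],[30,-7,-10,0,0,0,1],[20,0,-10,0,0,0,1],[0,0,-10,0,0,0,1],[0,0,0,0,0,0,1]]]'
cat >> h.py <<'E'
from scipy.spatial.transform import Rotation as Rot
def wshot(f):
    s=sense(); c=capture('wrist'); q=s['ee_rot']; T=np.eye(4); T[:3,:3]=Rot.from_quat([q[1],q[2],q[3],q[0]]).as_matrix(); T[:3,3]=s['eef_pos']
    E=np.linalg.inv(T@np.array(c['hand_eye'])); c['rvec']=cv2.Rodrigues(E[:3,:3])[0].ravel(); c['tvec']=E[:3,3]
    cv2.imwrite(f'pics/{f}.png',c['image'][:,:,::-1]); np.save(f'pics/{f}.npy',c,allow_pickle=True); return c
def pose():
    s=sense(); q=s['ee_rot']; y=Rot.from_quat([q[1],q[2],q[3],q[0]]).as_matrix()[:,1]
    print('t',round(s['time_s'],2),'tcp',s['eef_pos'].round(1),'closedir',np.degrees(np.arctan2(y[1],y[0])).round(1)%180,'w',round(s['grip_width'],3),'gf',round(s['grip_force'],1),'F',s['force'].round(1))
E
python3 -c "
from h import *
pose(); c=wshot('w1')"
```

```text
time_s: 1.15
eef_pos: [408.1, 89.0, 314.4]
ee_rot: [0.0, 0.068, 0.998, 0.0]
force: [0.1, 0.3, -0.5]
grip_width: 1.005
grip_force: 0.0
time_s: 2.15
eef_pos: [596.7, -66.1, 273.5]
ee_rot: [-0.001, 0.068, 0.998, 0.0]
force: [-0.4, -0.3, -0.7]
grip_width: 0.998
grip_force: 0.0
t 2.15 tcp [596.7 -66.1 273.5] closedir 82.2 w 0.998 gf 0.0 F [-0.4 -0.3 -0.7]
```

View pics/w1.png

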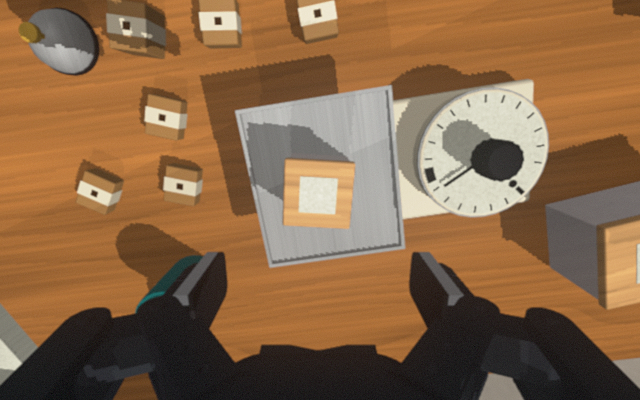

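Wrist view: the lid corners are at about (287,159), (355,160), (350,228), (284,225). Knob (497,160), pan corners (236,111), (391,87), (404,248), (270,266). The brick at (127,25) by the bell looks like the thick one. Next I compute positions.

```bash
python3 - <<'E'
from h import *
c=load('w1'); g=lambda n,P,z:print(n,[ray(c,u,v,z)[:2].round(1).tolist() for u,v in P])
P=[(287,159),(355,160),(350,228),(284,225)]
for z in(130,134): 
  g('lid',P,z); a=np.array([ray(c,u,v,z)[:2] for u,v in P]); print(a.mean(0),np.linalg.norm(np.diff(a,axis=0,append=a[:1]),axis=1),[np.degrees(np.arctan2(*(d[::-1]))) for d in np.diff(a,axis=0,append=a[:1])])
P=[(236,111),(391,87),(404,248),(270,266)]
a=np.array([ray(c,u,v,79)[:2] for u,v in P]); print('pan',a.mean(0),np.linalg.norm(np.diff(a,axis=0,append=a[:1]),axis=1),[np.degrees(np.arctan2(*(d[::-1]))) for d in np.diff(a,axis=0,append=a[:1])])
g('knob',[(497,158)],102); g('marks zero,target,tip',[(515,187),(432,174),(442,187)],62)
g('bell',[(29,32)],55)
m=[(127,25),(218,21),(317,13),(163,118),(180,186),(95,190)]
g('b22',m,22);g('b44',m,44)
# dial circle
E
```

```text
lid [[564.2, -88.9], [573.4, -28.3], [638.0, -39.8], [626.3, -102.1]]
[600.49050053 -64.77586669] [61.32655964 65.52957588 63.37145941 63.49180926] [np.float64(81.3540389858861), np.float64(-10.112374276041463), np.float64(-100.56614771007058), np.float64(168.02562455010457)]
lid [[563.7, -88.4], [572.8, -28.7], [636.4, -40.0], [624.9, -101.4]]
[599.44251595 -64.64440877] [60.44694186 64.58967348 62.46251127 62.58113492] [np.float64(81.35403898588615), np.float64(-10.11237427604145), np.float64(-100.56614771007057), np.float64(168.02562455010457)]
pan [603.32838454 -57.94363956] [158.65906745 177.45447525 157.86221639 177.62433727] [np.float64(90.56115300773098), np.float64(0.7739560265951485), np.float64(-89.37891764740178), np.float64(-178.96917686285525)]
knob [[595.2, 114.0]]
marks zero,target,tip [[640.6, 157.3], [612.4, 63.4], [629.2, 74.2]]
bell [[409.0, -339.3]]
b22 [[406.2, -254.5], [416.1, -152.8], [423.3, -42.6], [509.2, -242.0], [594.1, -243.4], [584.4, -353.1]]
b44 [[413.1, -243.2], [422.4, -147.3], [429.2, -43.3], [510.3, -231.4], [590.3, -232.7], [581.1, -336.2]]
```

```bash
python3 -m handwheel '[[[3,1,-40,0,0,-2,1],[0,0,-50,0,0,0,1],[0,0,-40,0,0,0,1],[0,0,-20,0,0,0,1],[0,0,-12,0,0,0,1],[0,0,0,0,0,0,1]]]' 25
python3 -m handwheel '[[[0,0,0,0,0,0,0.3],[0,0,0,0,0,0,0.3],[0,0,0,0,0,0,0.3],[0,0,0,0,0,0,0.3]]]' 30
python3 -c "
from h import *
pose(); c=wshot('w2')"
```

```text
time_s: 2.95
eef_pos: [600.4, -65.3, 112.6]
ee_rot: [0.0, 0.085, 0.996, -0.0]
force: [1.4, 0.3, 0.4]
grip_width: 0.999
grip_force: 0.0
time_s: 3.45
eef_pos: [600.7, -65.4, 112.6]
ee_rot: [0.0, 0.085, 0.996, -0.0]
force: [1.9, -0.1, 0.8]
grip_width: 0.743
grip_force: 38.0
t 3.45 tcp [600.7 -65.4 112.6] closedir 80.2 w 0.743 gf 38.0 F [ 1.9 -0.1  0.8]
```

```bash
python3 -m handwheel '[[[0,0,15,0,0,0,0.3],[0,0,35,0,0,0,0.3],[0,0,40,0,0,0,0.3],[-12,20,0,0,0,0,0.3],[-20,30,0,0,0,0,0.3],[-25,38,0,0,0,0,0.3],[-25,38,0,0,0,0,0.3],[-25,38,0,0,0,0,0.3]]]' 40
python3 -m handwheel '[[[-25,38,0,0,0,0,0.3],[-25,38,0,0,0,0,0.3],[-25,38,0,0,0,0,0.3],[-25,38,0,0,0,0,0.3],[-25,38,0,0,0,0,0.3],[-20,34,0,0,0,0,0.3],[0,0,0,0,0,0,0.3],[0,0,0,0,0,0,0.3]]]'
python3 -c "
from h import *
pose(); shot('top','top1'); c=load('top1')
for u,v in [(214,279)]: print(ray(c,u,v,8))
g=load('top0')['image']; import cv2
m=cv2.inRange(cv2.cvtColor(g,cv2.COLOR_RGB2HSV),(0,0,40),(180,60,190))[230:330,160:270]
k,l,s,ce=cv2.connectedComponentsWithStats(m); j=s[1:,4].argmax()+1; x,y,w,h=s[j,:4]; print(s[j]); print(ray(load('top0'),160+x+w/2-.5,230+y+h/2-.5,8))
"
```

```text
time_s: 4.5
eef_pos: [492.4, 99.9, 203.0]
ee_rot: [0.0, 0.085, 0.996, 0.0]
force: [1.0, 0.5, -0.9]
grip_width: 0.735
grip_force: 44.9
time_s: 5.5
eef_pos: [348.6, 322.4, 202.7]
ee_rot: [0.0, 0.085, 0.996, -0.0]
force: [-0.4, 0.7, -2.0]
grip_width: 0.741
grip_force: 45.0
t 5.5 tcp [348.6 322.4 202.7] closedir 80.2 w 0.741 gf 45.0 F [-0.4  0.7 -2. ]
[348.10278796 322.79500505   8.        ]
[  20   15   67   68 3535]
[349.4904018  325.64064584   8.        ]
```

```bash
python3 -m handwheel '[[[0,2,-40,0,0,0,0.3],[0,0,-45,0,0,0,0.3],[0,0,-40,0,0,0,0.3],[0,0,-20,0,0,0,0.3],[0,0,-7,0,0,0,0.3],[0,0,-2,0,0,0,0.3],[0,0,0,0,0,0,0.3]]]' 
python3 -c "
from h import *
pose()"
```

```text
time_s: 6.42
eef_pos: [349.1, 324.8, 49.1]
ee_rot: [0.001, 0.085, 0.996, 0.0]
force: [0.4, 0.1, -1.0]
grip_width: 0.743
grip_force: 45.0
t 6.42 tcp [349.1 324.8  49.1] closedir 80.2 w 0.743 gf 45.0 F [ 0.4  0.1 -1. ]
```

```bash
python3 -m handwheel '[[[0,0,-2,0,0,0,0.3],[0,0,-1,0,0,0,0.3],[0,0,0,0,0,0,0.9],[0,0,0,0,0,0,1],[0,0,0,0,0,0,1],[0,0,20,0,0,0,1],[0,0,45,0,0,0,1],[0,0,45,0,0,0,1]]]' 
python3 -m handwheel '[[[0,0,30,0,0,0,1],[20,-25,0,0,0,0,1],[30,-38,0,0,0,0,1],[30,-38,0,0,0,0,1],[30,-38,0,0,0,0,1],[20,-26,40,0,0,0,1],[10,-20,40,0,0,0,1],[0,0,0,0,0,0,1]]]'
python3 -c "
from h import *
pose(); c=wshot('w3'); s=shot('scene','s1')
i=np.vstack([c['image'],s['image'][100:300,100:580].repeat(1,0)[:, :640] if 0 else cv2.resize(s['image'][130:230,350:510],(640,400))])
cv2.imwrite('pics/v3.png',cv2.resize(i,(480,600))[:,:,::-1])"
```

```text
time_s: 7.42
eef_pos: [348.3, 324.6, 156.5]
ee_rot: [-0.0, 0.085, 0.996, -0.0]
force: [0.8, -0.3, 0.1]
grip_width: 1.001
grip_force: 0.0
time_s: 8.43
eef_pos: [490.0, 138.6, 267.7]
ee_rot: [0.003, 0.086, 0.996, 0.0]
force: [-0.8, 0.2, -1.7]
grip_width: 1.002
grip_force: 0.0
t 8.43 tcp [490.  138.6 267.7] closedir 80.1 w 1.002 gf 0.0 F [-0.8  0.2 -1.7]
```

View pics/v3.png

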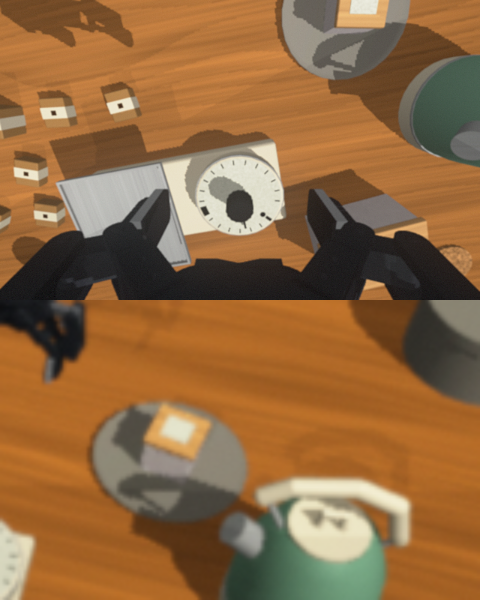

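The caddy stands on the tray, with the knob at about (320,275) in wrist pixels. Next: dial centre and mark angles.

```bash
cat >> h.py <<'E'
def dial(f,cen=None):
    c=load(f); g=cv2.cvtColor(c['image'],cv2.COLOR_RGB2GRAY); K=np.array([598,119,60.])if cen is None else np.array([*cen,60.])
    yy,xx=np.mgrid[0:400,0:640]; W=np.array([ray(c,u,v,60)[:2] for u,v in zip(xx.ravel(),yy.ravel())]).reshape(400,640,2)
    d=W-K[:2]; r=np.hypot(d[...,0],d[...,1]); a=-np.degrees(np.arctan2(d[...,1],d[...,0])) # clockwise from +x
    m=((g<85)&(r<66)).astype(np.uint8); n,l,s,ce=cv2.connectedComponentsWithStats(m)
    for j in range(1,n):
        if s[j,4]>=4:
            k=l==j; an=np.radians(a[k]); print('blob area',s[j,4],'r %.1f (%.0f-%.0f)'%(r[k].mean(),r[k].min(),r[k].max()),'cw %.1f'%np.degrees(np.angle(np.exp(1j*an).mean())),'uv',ce[j].round(0))
    w=((g>150)&(r<95)&(np.ptp(c['image'].astype(int),axis=2)<45)).astype(np.uint8)
    return c,W,w
E
python3 - <<'E'
from h import *
c,W,w=dial('w3')
u,v=proj(c,[[598,119,60],[598,119,102]]).round(0).tolist(); print(u,v)
i=c['image'][190:330,230:400]; cv2.imwrite('pics/d3.png',cv2.resize(i,None,fx=4,fy=4,interpolation=cv2.INTER_CUBIC)[:,:,::-1])
E
```

```text
blob area 1209 r 22.0 (1-53) cw -1.8 uv [319. 275.]
blob area 61 r 59.9 (56-64) cw 75.8 uv [273. 281.]
blob area 16 r 52.1 (50-55) cw -43.5 uv [350. 286.]
blob area 9 r 63.0 (60-66) cw -43.3 uv [357. 290.]
[317.0, 263.0] [316.0, 281.0]
```

View pics/d3.png

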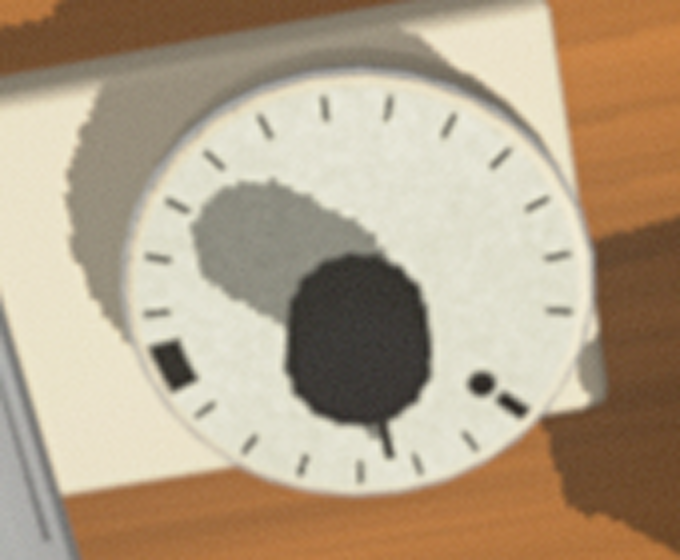

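```bash
python3 - <<'E'
from h import *
c=load('w3'); f=lambda x,y,z:ray(c,230+x/4-.375,190+y/4-.375,z)[:2]
# drum edge points read off the crop
P=np.array([f(x,y,60) for x,y in [(122,270),(592,270),(360,68),(360,492),(180,145),(225,462),(520,425),(540,140)]])
A=np.c_[2*P,np.ones(len(P))]; s=np.linalg.lstsq(A,(P**2).sum(1),rcond=None)[0]; K=s[:2]; print('centre',K,'r',np.sqrt(s[2]+K@K))
cw=lambda p:-np.degrees(np.arctan2(p[1]-K[1],p[0]-K[0])); 
tip=f(390,457,66); print('tip',tip,np.hypot(*(tip-K)),cw(tip))
for n,x,y in [('dot',481,384),('bar',513,405),('band',172,366)]:
  p=f(x,y,60); print(n,np.hypot(*(p-K)),cw(p))
print('knob top',f(358,322,102), 'scale edge', [f(x,y,30).round(1) for x,y in[(548,5),(604,398)]])
E
```

```text
centre [597.46431582 121.68538769] r 71.84448954157315
tip [652.92077216 122.75647422] 55.46679886019271 -1.106473659397606
dot 50.65160009179183 -40.6398248652771
bar 63.38103342350432 -41.31401929581322
band 62.98106506112172 75.75115090403641
knob top [584.86374306 124.25680268] scale edge [array([526.3, 194.6]), array([667.4, 195.6])]
```

```bash
python3 -m handwheel '[[[40,-6,-20,0,0,0,1],[40,-6,-20,0,0,0,1],[27,-5,-30,0,0,0,1],[0,0,-40,0,0,0,1],[0,0,-40,0,0,0,1],[0,0,-30,0,0,0,1],[0,0,-8,0,0,0,1],[0,0,0,0,0,0,0.6]]]' 20
python3 -c "
from h import *
pose()"
```

```text
time_s: 9.52
eef_pos: [595.3, 123.1, 77.2]
ee_rot: [-0.0, 0.085, 0.996, -0.0]
force: [0.4, 0.5, 0.3]
grip_width: 0.816
grip_force: 0.0
t 9.53 tcp [595.3 123.1  77.2] closedir 80.2 w 0.816 gf 0.0 F [0.4 0.5 0.3]
```

```bash
python3 -m handwheel '[[[2,-1.5,3,0,0,0,0.5],[0,0,0,0,0,0,0.3],[0,0,0,0,0,0,0.3],[0,0,0,0,0,0,0.3],[0,0,0,0,0,0,0.3]]]' 25
python3 -c "
from h import *
pose()"
python3 -m handwheel '[[[0,0,0,0,0,-10,0.3],[0,0,0,0,0,-10,0.3],[0,0,0,0,0,-10.5,0.3],[0,0,0,0,0,-10.5,0.3],[0,0,0,0,0,0,0.3],[0,0,0,0,0,0,0.3]]]'
python3 -m handwheel '[[[0,0,0,0,0,0,0.7],[0,0,0,0,0,0,0.9],[0,0,40,0,0,0,1],[-30,0,50,0,0,0,1],[-40,0,50,0,0,0,1],[-40,0,50,0,0,0,1],[0,0,0,0,0,0,1],[0,0,0,0,0,0,1]]]'
python3 - <<'E'
from h import *
pose(); c=wshot('w4')
u=proj(c,[[597.5,121.7,60]])[0].astype(int); x0,y0=u-[85,70]; print(x0,y0)
cv2.imwrite('pics/d4.png',cv2.resize(c['image'][max(y0,0):y0+140,max(x0,0):x0+170],None,fx=4,fy=4,interpolation=cv2.INTER_CUBIC)[:,:,::-1])
dial('w4',(597.5,121.7))
E
```

```text
time_s: 10.15
eef_pos: [597.5, 121.2, 80.3]
ee_rot: [-0.0, 0.085, 0.996, -0.0]
force: [0.3, -1.1, -0.1]
grip_width: 0.651
grip_force: 0.0
t 10.15 tcp [597.5 121.2  80.3] closedir 80.2 w 0.651 gf 0.0 F [ 0.3 -1.1 -0.1]
time_s: 10.9
eef_pos: [597.5, 121.2, 80.3]
ee_rot: [-0.0, 0.427, 0.904, -0.0]
force: [-0.6, -0.1, -0.8]
grip_width: 0.652
grip_force: 0.0
time_s: 11.9
eef_pos: [489.4, 121.2, 267.3]
ee_rot: [-0.0, 0.429, 0.903, -0.0]
force: [-0.3, -0.3, -0.7]
grip_width: 1.001
grip_force: 0.0
t 11.9 tcp [489.4 121.2 267.3] closedir 39.2 w 1.001 gf 0.0 F [-0.3 -0.3 -0.7]
303 162
blob area 1563 r 27.3 (0-66) cw 14.8 uv [399. 246.]
blob area 26 r 51.0 (48-54) cw -40.5 uv [432. 232.]
blob area 13 r 62.5 (59-66) cw -40.8 uv [441. 232.]
blob area 58 r 62.4 (59-66) cw 75.8 uv [364. 275.]
```

View pics/d4.png

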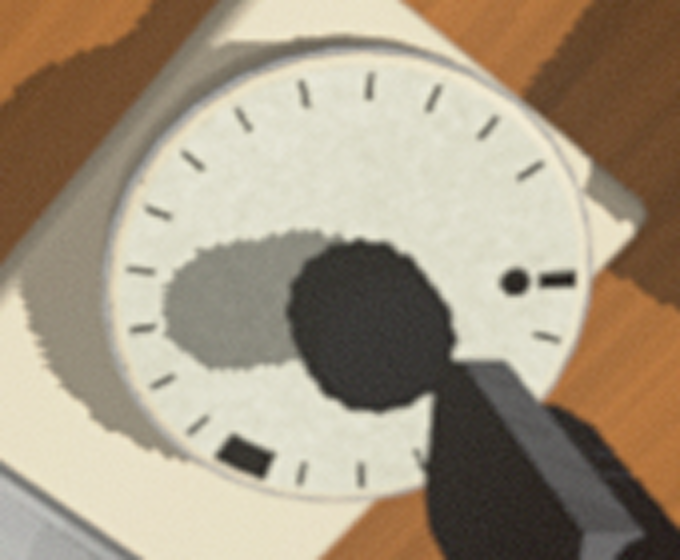

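Gripper value 0.3 only means 65 % open (my misreading), so the knob was not gripped: the zero is still at -41°. I'll repeat with a proper close.

```bash
python3 -m handwheel '[[[40,0,-30,0,0,10,1],[40,0,-30,0,0,10,1],[28,0.5,-30,0,0,10.5,1],[0,0,-40,0,0,10.5,1],[0,0,-35,0,0,0,1],[0,0,-15,0,0,0,1],[0,0,-7,0,0,0,0.5],[0,0,0,0,0,0,-0.2]]]' 25
python3 -m handwheel '[[[0,0,0,0,0,0,-0.3],[0,0,0,0,0,0,-0.3],[0,0,0,0,0,0,-0.3],[0,0,0,0,0,0,-0.3]]]'
python3 -c "
from h import *
pose()"
```

```text
time_s: 12.95
eef_pos: [597.8, 121.7, 81.3]
ee_rot: [0.0, 0.085, 0.996, 0.0]
force: [-0.2, -0.4, 1.1]
grip_width: 0.603
grip_force: 0.0
time_s: 13.45
eef_pos: [598.0, 121.4, 82.1]
ee_rot: [0.001, 0.085, 0.996, -0.0]
force: [-3.0, -3.9, 6.3]
grip_width: 0.459
grip_force: 25.8
t 13.45 tcp [598.  121.4  82.1] closedir 80.2 w 0.459 gf 25.8 F [-3.  -3.9  6.3]
```

```bash
python3 -m handwheel '[[[0,0,0,0,0,-10,-0.3],[0,0,0,0,0,-10,-0.3],[0,0,0,0,0,-10.5,-0.3],[0,0,0,0,0,-10.5,-0.3],[0,0,0,0,0,0,-0.3],[0,0,0,0,0,0,-0.3]]]'
python3 -m handwheel '[[[0,0,0,0,0,0,0.7],[0,0,0,0,0,0,0.9],[0,0,40,0,0,0,1],[-35,15,50,0,0,10,1],[-45,20,50,0,0,10,1],[-45,20,50,0,0,10,1],[-20,0,0,0,0,10,1],[0,0,0,0,0,0,1]]]'
python3 - <<'E'
from h import *
pose(); c=wshot('w5')
u=proj(c,[[597.5,121.7,60]])[0].astype(int); x0,y0=u-[85,70]; print(x0,y0)
cv2.imwrite('pics/d5.png',cv2.resize(c['image'][max(y0,0):y0+140,max(x0,0):x0+170],None,fx=4,fy=4,interpolation=cv2.INTER_CUBIC)[:,:,::-1])
dial('w5',(597.5,121.7))
E
```

```text
time_s: 14.2
eef_pos: [598.4, 122.2, 82.1]
ee_rot: [0.001, 0.427, 0.904, 0.001]
force: [2.4, 2.6, 6.5]
grip_width: 0.461
grip_force: 25.8
time_s: 15.2
eef_pos: [461.7, 172.5, 260.1]
ee_rot: [0.0, 0.094, 0.996, 0.0]
force: [0.0, 0.4, 0.8]
grip_width: 0.999
grip_force: 0.0
t 15.2 tcp [461.7 172.5 260.1] closedir 79.2 w 0.999 gf 0.0 F [0.  0.4 0.8]
212 221
blob area 67 r 61.5 (58-65) cw 116.4 uv [249. 279.]
blob area 1275 r 26.0 (1-65) cw 15.9 uv [296. 306.]
```

View pics/d5.png

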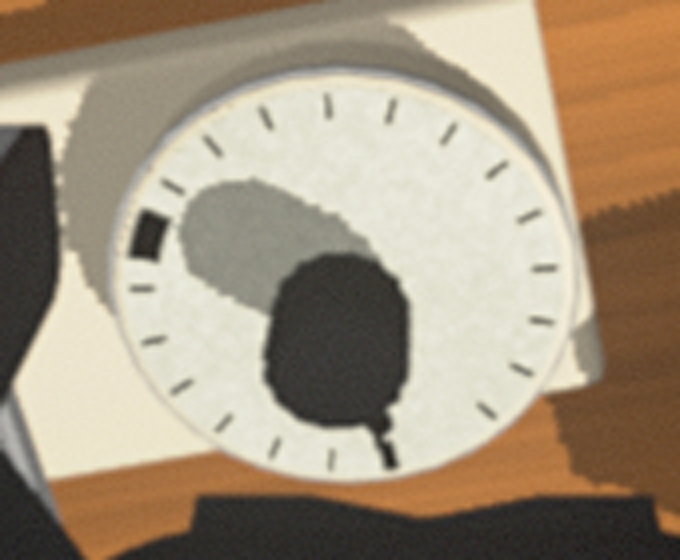

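```bash
cat >> h.py <<'E'
from scipy.optimize import least_squares
def ticks(f,K=(597.5,121.7)):
    c=load(f); g=cv2.resize(cv2.cvtColor(c['image'],cv2.COLOR_RGB2GRAY),None,fx=4,fy=4,interpolation=cv2.INTER_CUBIC)
    bh=cv2.morphologyEx(g,cv2.MORPH_BLACKHAT,np.ones((25,25),np.uint8)); n,l,s,ce=cv2.connectedComponentsWithStats((bh>45).astype(np.uint8))
    P=[ray(c,(ce[j][0]-1.5)/4,(ce[j][1]-1.5)/4,60)[:2] for j in range(1,n) if 30<s[j,4]<600]; P=np.array([p for p in P if 58<np.hypot(*(p-K))<68])
    st=np.radians(17.1887)
    def res(x):
        d=P-x[:2]; r=np.hypot(*d.T); a=-np.arctan2(d[:,1],d[:,0])-x[3]; a=(a+st/2)%st-st/2; return np.r_[r-x[2],a*62]
    best=min((least_squares(res,[*K,62,p],loss='soft_l1') for p in np.radians([-8,-3,3,8])),key=lambda q:q.cost)
    x=best.x; print(f,'n',len(P),'centre',x[:2].round(1),'r',x[2].round(1),'phase cw deg',np.degrees(x[3]).round(2),'mod 17.19; rms',np.sqrt(np.median(best.fun**2)).round(2)); return x
E
python3 - <<'E'
from h import *
for f in('w3','w4','w5'):
    x=ticks(f)
c=load('w5'); x=ticks('w5'); f=lambda a,b,z:ray(c,212+a/4-.375,221+b/4-.375,z)[:2]
cw=lambda p:-np.degrees(np.arctan2(*(p-x[:2])[::-1]))
for n,a,b,z in [('tip',391,466,66),('dot',380,423,60),('band',150,235,60)]: p=f(a,b,z); print(n,np.hypot(*(p-x[:2])),cw(p))
c=load('w3');x=ticks('w3');f=lambda a,b,z:ray(c,230+a/4-.375,190+b/4-.375,z)[:2]; print('tip3',cw(f(390,457,66)),'dot3',cw(f(481,384,60)),'band',cw(f(172,366,60)))
E
```

```text
w3 n 19 centre [599.8 121.9] r 62.1 phase cw deg 9.46 mod 17.19; rms 0.22
w4 n 16 centre [600.3 121.6] r 62.2 phase cw deg -7.65 mod 17.19; rms 0.25
w5 n 18 centre [600.6 121.3] r 62.1 phase cw deg -1.13 mod 17.19; rms 0.21
w5 n 18 centre [600.6 121.3] r 62.1 phase cw deg -1.13 mod 17.19; rms 0.21
tip 60.72006703955361 -2.728717469396684
dot 48.85429149673401 -1.7499646497029484
band 61.846540810051216 119.34299206157573
w3 n 19 centre [599.8 121.9] r 62.1 phase cw deg 9.46 mod 17.19; rms 0.22
tip3 -0.9287751392754997 dot3 -42.21226249394694 band 77.83666161824038
```

The tick fit works well: the zero mark is at -1.1° and scale +x at about -0.8°, an error of about 0.3 mm, so the tare is done. Now for the bricks.

```bash
python3 -m handwheel '[[[0,-40,10,0,0,5,1],[0,-50,10,0,0,5,1],[0,-55,0,0,0,0,1],[0,-55,0,0,0,0,1],[0,-55,0,0,0,0,1],[0,-55,0,0,0,0,1],[0,-50,0,0,0,0,1],[0,-30,0,0,0,0,1]]]'
python3 -m handwheel '[[[0,0,0,0,0,0,1],[0,0,0,0,0,0,1]]]'
python3 -c "
from h import *
pose(); c=wshot('w6')"
```

```text
time_s: 16.25
eef_pos: [462.4, -220.8, 278.5]
ee_rot: [-0.001, 0.01, 1.0, 0.001]
force: [0.8, 1.1, -0.1]
grip_width: 1.001
grip_force: 0.0
time_s: 16.5
eef_pos: [462.6, -217.6, 279.1]
ee_rot: [-0.0, 0.008, 1.0, 0.0]
force: [-0.4, 0.3, -1.0]
grip_width: 1.0
grip_force: 0.0
t 16.5 tcp [ 462.6 -217.6  279.1] closedir 89.1 w 1.0 gf 0.0 F [-0.4  0.3 -1. ]
```

View pics/w6.png

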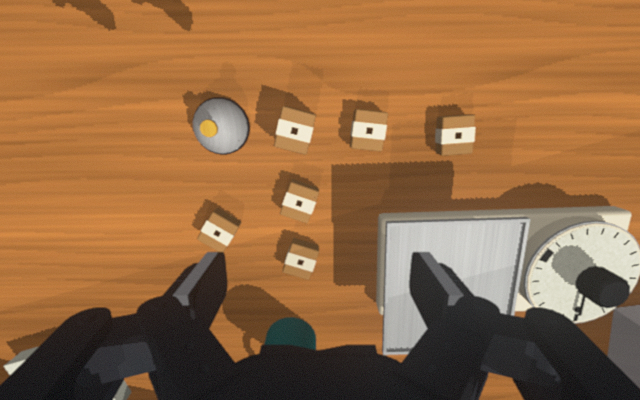

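All six bricks are in view: (294,130), (369,130), (458,134), (299,203), (218,232) and (300,262), with the bell head at (208,128). Next: measure the pale bands.

```bash
cat >> h.py <<'E'
def bricks(f,z=22,big=None,guess=None):
    "pale-band rectangles on the brick tops -> world centre, size, band direction"
    c=load(f); k=4; im=cv2.resize(c['image'],None,fx=k,fy=k,interpolation=cv2.INTER_CUBIC); h=cv2.cvtColor(im,cv2.COLOR_RGB2HSV)
    m=cv2.inRange(h,(0,0,190),(180,70,255)); m=cv2.morphologyEx(m,cv2.MORPH_CLOSE,np.ones((25,25),np.uint8))
    out=[]
    for q in cv2.findContours(m,cv2.RETR_EXTERNAL,cv2.CHAIN_APPROX_NONE)[0]:
        if not 1500<cv2.contourArea(q)<20000: continue
        W=np.array([ray(c,(u-1.5)/k,(v-1.5)/k,z)[:2] for u,v in q[:,0]],np.float32)
        (x,y),(a,b),t=cv2.minAreaRect(W)
        if a<b: a,b,t=b,a,t+90
        u,v=q[:,0].mean(0)/k
        out.append((x,y,t%180)); print('uv',(int(u),int(v)),'xy %.1f %.1f'%(x,y),'size %.1f x %.1f'%(a,b),'long dir %.1f'%(t%180))
    return out
E
python3 - <<'E'
from h import *
bricks('w6'); c6=load('w6');c1=load('w1')
A=[(294,130),(369,130),(458,134),(299,203),(300,262),(218,232)];B=[(127,25),(218,21),(317,13),(163,118),(180,186),(95,190)]
def cr(c,u,v):
    p,q=ray(c,u,v,0),ray(c,u,v,100); d=q-p; return p,d/np.linalg.norm(d)
for a,b in zip(A,B):
    p,d=cr(c6,*a);q,e=cr(c1,*b); s,t=np.linalg.lstsq(np.c_[d,-e],q-p,rcond=None)[0]; X=p+s*d;Y=q+t*e; print(a,((X+Y)/2).round(1),np.linalg.norm(X-Y).round(1))
print('bell',ray(c6,208,128,55))
E
```

```text
uv (13, 366) xy 763.0 -696.0 size 38.3 x 14.6 long dir 131.4
uv (300, 262) xy 594.1 -243.7 size 40.7 x 18.2 long dir 70.8
uv (216, 233) xy 549.0 -355.6 size 41.2 x 18.4 long dir 55.9
uv (298, 203) xy 508.4 -243.0 size 41.1 x 18.5 long dir 69.2
uv (458, 135) xy 423.7 -42.2 size 41.0 x 18.6 long dir 93.4
uv (369, 130) xy 416.0 -152.9 size 41.3 x 18.3 long dir 83.1
uv (294, 130) xy 414.8 -245.6 size 43.4 x 19.4 long dir 74.9
uv (221, 133) xy 416.6 -334.5 size 29.6 x 27.9 long dir 143.7
(294, 130) [ 412.9 -243.8   43.1] 0.3
(369, 130) [ 415.8 -152.8   21.6] 0.4
(458, 134) [422.7 -42.2  21.2] 1.0
(299, 203) [ 509.  -242.6   20.4] 0.4
(300, 262) [ 594.3 -243.6   21.7] 0.4
(218, 232) [ 580.  -379.2  -26.5] 27.8
bell [ 408.63110053 -340.06126719   55.        ]
```

All heights check out (21 mm for the thin ones, 43 for the thick). One brick was knocked from (584,-353) to (549,-356), so I'm using its new pose. Pan centre is (602.7,-58.4), slots at x 545/603/661 and y -23/-93. First pick is the brick at (416,-153).

```bash
python3 -m handwheel '[[[-24,32,-40,0,0,-6,1],[-22.5,32.5,-40,0,0,0,1],[0,0,-50,0,0,0,1],[0,0,-50,0,0,0,1],[0,0,-45,0,0,0,1],[0,0,-30,0,0,0,1],[0,0,-15,0,0,0,1],[0,0,0,0,0,0,0.5]]]' 40
python3 -c "
from h import *
pose()"
python3 -m handwheel '[[[0,0,0,0,0,0,-0.3],[0,0,0,0,0,0,-0.3],[0,0,0,0,0,0,-0.3],[0,0,0,0,0,0,-0.3],[0,0,20,0,0,0,-0.3],[0,0,40,0,0,0,-0.3],[0,0,0,0,0,0,-0.3]]]' 40
python3 -c "
from h import *
pose()"
```

```text
time_s: 17.55
eef_pos: [415.7, -152.3, 9.2]
ee_rot: [-0.001, 0.059, 0.998, 0.001]
force: [-0.4, -0.1, 0.6]
grip_width: 0.818
grip_force: 0.0
t 17.55 tcp [ 415.7 -152.3    9.2] closedir 83.2 w 0.818 gf 0.0 F [-0.4 -0.1  0.6]
time_s: 18.42
eef_pos: [417.3, -154.1, 72.2]
ee_rot: [0.003, 0.059, 0.998, -0.002]
force: [-0.1, -0.1, -0.6]
grip_width: 0.461
grip_force: 40.5
t 18.43 tcp [ 417.3 -154.1   72.2] closedir 83.2 w 0.461 gf 40.5 F [-0.1 -0.1 -0.6]
```

```bash
python3 -m handwheel '[[[0,0,40,0,0,0,-0.3],[20,20,40,0,0,4,-0.3],[35,35,0,0,0,4,-0.3],[35,35,0,0,0,0,-0.3],[29,30,0,0,0,0,-0.3],[10,10,-20,0,0,0,-0.3],[0,0,-25,0,0,0,-0.3],[0,0,-10,0,0,0,-0.3]]]'
python3 -c "
from h import *
pose()"
python3 -m handwheel '[[[0,0,-3,0,0,0,-0.3],[0,0,0,0,0,0,-0.3],[0,0,0,0,0,0,0.15],[0,0,0,0,0,0,0.2],[0,0,0,0,0,0,0.2],[0,0,40,0,0,0,0.2],[-20,-5,40,0,0,0,1],[-40,-10,20,0,0,0,1]]]'
python3 -c "
from h import *
pose()"
```

```text
time_s: 19.42
eef_pos: [544.2, -22.9, 92.9]
ee_rot: [-0.001, -0.011, 1.0, 0.0]
force: [-0.2, 0.1, -0.6]
grip_width: 0.457
grip_force: 40.7
t 19.43 tcp [544.2 -22.9  92.9] closedir 91.2 w 0.457 gf 40.7 F [-0.2  0.1 -0.6]
time_s: 20.42
eef_pos: [485.3, -38.5, 193.6]
ee_rot: [0.002, -0.011, 1.0, -0.001]
force: [0.5, -1.4, 0.0]
grip_width: 0.987
grip_force: 0.0
t 20.43 tcp [485.3 -38.5 193.6] closedir 91.3 w 0.987 gf 0.0 F [ 0.5 -1.4  0. ]
```

```bash
python3 -m handwheel '[[[-31,-2,-40,0,0,2,1],[-31,-2,-40,0,0,0,1],[0,0,-45,0,0,0,1],[0,0,-35,0,0,0,1],[0,0,-23,0,0,0,1],[0,0,0,0,0,0,0.3],[0,0,0,0,0,0,-0.3],[0,0,0,0,0,0,-0.3]]]' 40
python3 -c "
from h import *
pose()"
python3 -m handwheel '[[[0,0,0,0,0,0,-0.3],[0,0,0,0,0,0,-0.3],[0,0,20,0,0,0,-0.3],[0,0,45,0,0,0,-0.3],[0,0,45,0,0,0,-0.3],[20,-10,30,0,0,-2,-0.3],[40,-20,0,0,0,0,-0.3],[40,-15,0,0,0,0,-0.3]]]' 40
python3 -c "
from h import *
pose()"
```

```text
time_s: 21.42
eef_pos: [423.7, -42.5, 9.9]
ee_rot: [0.001, -0.028, 1.0, -0.0]
force: [0.5, -0.2, 0.6]
grip_width: 0.464
grip_force: 40.4
t 21.43 tcp [423.7 -42.5   9.9] closedir 93.2 w 0.464 gf 40.4 F [ 0.5 -0.2  0.6]
time_s: 22.42
eef_pos: [524.3, -88.0, 150.1]
ee_rot: [0.001, -0.011, 1.0, -0.001]
force: [-0.6, -0.4, 0.3]
grip_width: 0.457
grip_force: 40.5
t 22.43 tcp [524.3 -88.  150.1] closedir 91.2 w 0.457 gf 40.5 F [-0.6 -0.4  0.3]
```

```bash
python3 -m handwheel '[[[21,-5,0,0,0,0,-0.3],[0,0,-25,0,0,0,-0.3],[0,0,-25,0,0,0,-0.3],[0,0,-10,0,0,0,-0.3],[0,0,-2,0,0,0,-0.3],[0,0,0,0,0,0,0.15],[0,0,0,0,0,0,0.2],[0,0,0,0,0,0,0.2]]]'
python3 -m handwheel '[[[0,0,45,0,0,0,0.2],[0,-20,45,0,0,-7,1],[-12,-45,10,0,0,-7,1],[-12,-45,0,0,0,-7,1],[-12,-40,-10,0,0,0,1],[0,0,0,0,0,0,1],[0,0,0,0,0,0,1]]]'
python3 -c "
from h import *
pose(); wshot('w7'); bricks('w7')"
```

```text
time_s: 23.42
eef_pos: [544.2, -92.3, 87.2]
ee_rot: [0.0, -0.011, 1.0, -0.0]
force: [0.9, 0.1, 1.1]
grip_width: 0.601
grip_force: 0.0
time_s: 24.3
eef_pos: [508.1, -241.8, 176.9]
ee_rot: [0.0, 0.172, 0.985, 0.0]
force: [-0.1, 0.5, 0.1]
grip_width: 1.001
grip_force: 0.0
t 24.3 tcp [ 508.1 -241.8  176.9] closedir 70.2 w 1.001 gf 0.0 F [-0.1  0.5  0.1]
uv (344, 264) xy 594.3 -243.6 size 40.6 x 18.1 long dir 70.6
uv (231, 258) xy 550.0 -353.9 size 43.0 x 21.5 long dir 60.9
uv (316, 188) xy 508.4 -242.6 size 40.8 x 18.3 long dir 69.8
uv (624, 162) xy 583.7 36.7 size 31.5 x 25.9 long dir 89.6
uv (189, 140) xy 427.0 -338.0 size 35.2 x 15.5 long dir 52.6
uv (548, 139) xy 539.8 -27.0 size 30.7 x 15.1 long dir 90.9
uv (276, 88) xy 411.4 -245.3 size 45.8 x 19.8 long dir 74.7
```

View pics/w7.png

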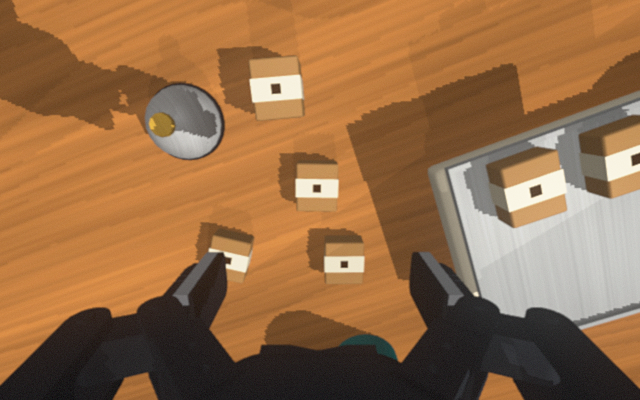

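Both bricks sit flat on the pan and the rest have not moved. Next is the brick right below me.

```bash
python3 -m handwheel '[[[0,-1,-45,0,0,0,1],[0,0,-50,0,0,0,1],[0,0,-45,0,0,0,1],[0,0,-20,0,0,0,1],[0,0,-8,0,0,0,0.5],[0,0,0,0,0,0,-0.3],[0,0,0,0,0,0,-0.3],[0,0,0,0,0,0,-0.3]]]' 40
python3 -c "
from h import *
pose()"
python3 -m handwheel '[[[0,0,0,0,0,0,-0.3],[0,0,20,0,0,0,-0.3],[0,0,45,0,0,0,-0.3],[0,0,45,0,0,0,-0.3],[10,20,30,0,0,7,-0.3],[25,40,0,0,0,7,-0.3],[30,45,0,0,0,7,-0.3],[30,45,0,0,0,0,-0.3]]]'
python3 -c "
from h import *
pose()"
```

```text
time_s: 25.35
eef_pos: [508.7, -243.5, 10.0]
ee_rot: [0.001, 0.172, 0.985, -0.0]
force: [0.9, 0.6, 6.3]
grip_width: 0.461
grip_force: 41.8
t 25.35 tcp [ 508.7 -243.5   10. ] closedir 70.2 w 0.461 gf 41.8 F [0.9 0.6 6.3]
time_s: 26.35
eef_pos: [603.7, -91.9, 149.2]
ee_rot: [0.0, -0.011, 1.0, -0.0]
force: [0.3, -1.3, -0.4]
grip_width: 0.456
grip_force: 41.1
t 26.35 tcp [603.7 -91.9 149.2] closedir 91.3 w 0.456 gf 41.1 F [ 0.3 -1.3 -0.4]
```

```bash
python3 -m handwheel '[[[0,-1,-20,0,0,0,-0.3],[0,0,-25,0,0,0,-0.3],[0,0,-15,0,0,0,-0.3],[0,0,-3,0,0,0,-0.3],[0,0,0,0,0,0,0.15],[0,0,0,0,0,0,0.2],[0,0,0,0,0,0,0.2],[0,0,45,0,0,0,0.2]]]'
python3 -m handwheel '[[[0,-20,35,0,0,-7,1],[-3,-45,0,0,0,-7,1],[-3,-45,0,0,0,-6,1],[-3,-40,-20,0,0,0,1],[0,0,-40,0,0,0,1],[0,0,-50,0,0,0,1],[0,0,-35,0,0,0,1],[0,0,-12,0,0,0,0.6]]]'
python3 -c "
from h import *
pose()"
```

```text
time_s: 27.35
eef_pos: [601.5, -93.8, 128.7]
ee_rot: [-0.003, -0.01, 1.0, 0.001]
force: [0.4, -1.0, 1.0]
grip_width: 0.596
grip_force: 0.0
time_s: 28.35
eef_pos: [593.2, -243.9, 6.9]
ee_rot: [-0.001, 0.163, 0.987, 0.001]
force: [0.4, 0.2, 0.8]
grip_width: 0.819
grip_force: 0.0
t 28.35 tcp [ 593.2 -243.9    6.9] closedir 71.2 w 0.819 gf 0.0 F [0.4 0.2 0.8]
```

```bash
python3 -m handwheel '[[[0,0,2,0,0,0,0],[0,0,0,0,0,0,-0.3],[0,0,0,0,0,0,-0.3],[0,0,0,0,0,0,-0.3],[0,0,20,0,0,0,-0.3],[0,0,45,0,0,0,-0.3],[0,0,45,0,0,0,-0.3],[8,20,31,0,0,7,-0.3]]]' 40
python3 -m handwheel '[[[20,45,0,0,0,7,-0.3],[20,45,0,0,0,6,-0.3],[20,41,0,0,0,0,-0.3],[0,0,0,0,0,0,-0.3]]]'
python3 -c "
from h import *
pose()"
```

```text
time_s: 29.35
eef_pos: [602.1, -225.2, 155.8]
ee_rot: [0.002, 0.102, 0.995, -0.001]
force: [0.2, -0.2, -0.3]
grip_width: 0.457
grip_force: 41.5
time_s: 29.85
eef_pos: [662.8, -90.3, 153.1]
ee_rot: [0.001, -0.013, 1.0, -0.0]
force: [-0.9, 0.1, -0.4]
grip_width: 0.459
grip_force: 41.5
t 29.85 tcp [662.8 -90.3 153.1] closedir 91.4 w 0.459 gf 41.5 F [-0.9  0.1 -0.4]
```

```bash
python3 -m handwheel '[[[-1,-2,-20,0,0,0,-0.3],[0,0,-25,0,0,0,-0.3],[0,0,-20,0,0,0,-0.3],[0,0,-4,0,0,0,-0.3],[0,0,0,0,0,0,0.15],[0,0,0,0,0,0,0.2],[0,0,0,0,0,0,0.2],[0,0,45,0,0,0,0.2]]]'
python3 -m handwheel '[[[-10,-20,45,0,0,-8,1],[-20,-45,0,0,0,-9,1],[-20,-50,0,0,0,-9,1],[-22,-50,0,0,0,-9,1],[-20,-50,0,0,0,0,1],[-20,-46,0,0,0,0,1],[0,0,0,0,0,0,1],[0,0,0,0,0,0,1]]]'
python3 -c "
from h import *
pose(); wshot('w8'); bricks('w8')"
```

```text
time_s: 30.85
eef_pos: [659.5, -94.8, 125.3]
ee_rot: [-0.003, -0.011, 1.0, 0.001]
force: [-0.3, 0.1, 0.3]
grip_width: 0.597
grip_force: 0.0
time_s: 31.85
eef_pos: [549.2, -355.7, 172.9]
ee_rot: [0.0, 0.29, 0.957, 0.0]
force: [0.4, 0.7, -0.9]
grip_width: 1.004
grip_force: 0.0
t 31.85 tcp [ 549.2 -355.7  172.9] closedir 56.2 w 1.004 gf 0.0 F [ 0.4  0.7 -0.9]
uv (317, 188) xy 549.1 -355.1 size 40.9 x 18.1 long dir 56.2
uv (613, 158) xy 676.8 -113.0 size 23.7 x 9.4 long dir 91.2
```

View pics/w8.png

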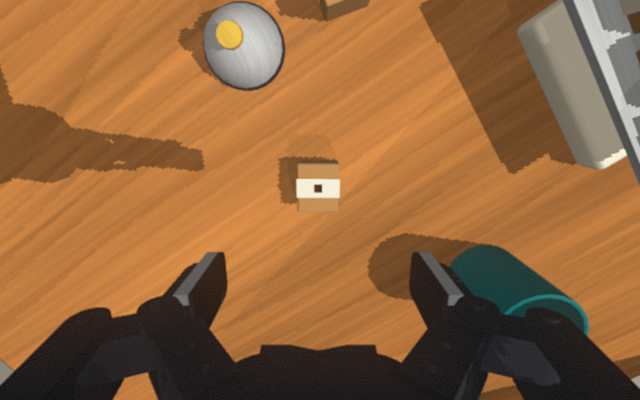

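The last thin brick is at (549,-355), dir 56°, directly beneath at pixel (317,188).

```bash
python3 -m handwheel '[[[0,0,-45,0,0,0,1],[0,0,-50,0,0,0,1],[0,0,-45,0,0,0,1],[0,0,-18,0,0,0,1],[0,0,-6,0,0,0,0.5],[0,0,0,0,0,0,-0.3],[0,0,0,0,0,0,-0.3],[0,0,0,0,0,0,-0.3]]]' 40
python3 -m handwheel '[[[0,0,0,0,0,0,-0.3],[0,0,20,0,0,0,-0.3],[0,0,45,0,0,0,-0.3],[0,0,50,0,0,0,-0.3],[4,20,30,0,0,8,-0.3],[10,50,0,0,0,9,-0.3],[10,50,0,0,0,9,-0.3],[10,50,0,0,0,9,-0.3]]]'
python3 -m handwheel '[[[10,50,0,0,0,0,-0.3],[10,50,0,0,0,0,-0.3],[0,40,0,0,0,0,-0.3],[0,22,0,0,0,0,-0.3],[0,0,0,0,0,0,-0.3]]]'
python3 -c "
from h import *
pose()"
```

```text
time_s: 32.9
eef_pos: [549.8, -356.9, 10.6]
ee_rot: [0.001, 0.291, 0.957, -0.001]
force: [0.2, 0.7, 6.7]
grip_width: 0.458
grip_force: 42.7
time_s: 33.9
eef_pos: [583.1, -184.8, 155.3]
ee_rot: [0.001, -0.013, 1.0, -0.0]
force: [1.1, 0.4, 0.1]
grip_width: 0.456
grip_force: 42.0
time_s: 34.52
eef_pos: [603.0, -23.6, 154.5]
ee_rot: [0.0, -0.011, 1.0, -0.0]
force: [-0.6, -0.7, -0.0]
grip_width: 0.461
grip_force: 42.0
t 34.52 tcp [603.  -23.6 154.5] closedir 91.3 w 0.461 gf 42.0 F [-0.6 -0.7 -0. ]
```

```bash
python3 -m handwheel '[[[0,0,-20,0,0,0,-0.3],[0,0,-27,0,0,0,-0.3],[0,0,-20,0,0,0,-0.3],[0,0,-5,0,0,0,-0.3],[0,0,0,0,0,0,0.15],[0,0,0,0,0,0,0.2],[0,0,0,0,0,0,0.2],[0,0,45,0,0,0,0.2]]]'
python3 -m handwheel '[[[-10,-15,45,0,0,-8,1],[-30,-36,0,0,0,-8,1],[-35,-40,0,0,0,0,1],[-35,-40,0,0,0,0,1],[-35,-40,0,0,0,0,1],[-35,-40,0,0,0,0,1],[-10,-10,0,0,0,0,1],[0,0,0,0,0,0,1]]]'
python3 -c "
from h import *
pose(); wshot('w9'); bricks('w9',44)"
```

```text
time_s: 35.52
eef_pos: [601.5, -24.0, 124.8]
ee_rot: [-0.003, -0.011, 1.0, 0.001]
force: [0.3, 0.1, -0.4]
grip_width: 0.603
grip_force: 0.0
time_s: 36.52
eef_pos: [412.9, -245.5, 172.0]
ee_rot: [0.0, 0.129, 0.992, -0.0]
force: [0.1, 0.2, 0.6]
grip_width: 0.995
grip_force: 0.0
t 36.52 tcp [ 412.9 -245.5  172. ] closedir 75.1 w 0.995 gf 0.0 F [0.1 0.2 0.6]
uv (625, 355) xy 662.7 14.8 size 34.0 x 23.3 long dir 90.8
uv (565, 307) xy 584.1 -39.8 size 32.4 x 23.5 long dir 43.9
uv (625, 300) xy 593.0 15.2 size 30.4 x 23.3 long dir 90.9
uv (480, 288) xy 545.5 -117.7 size 18.5 x 14.2 long dir 91.1
uv (561, 269) xy 541.1 -40.6 size 25.1 x 20.4 long dir 42.0
uv (614, 239) xy 523.9 6.0 size 45.8 x 11.2 long dir 90.2
uv (231, 217) xy 414.2 -324.7 size 30.9 x 27.5 long dir 155.6
uv (319, 195) xy 413.9 -243.6 size 40.8 x 18.4 long dir 75.1
```

```bash
python3 -m handwheel '[[[1,2,-45,0,0,0,0.5],[0,0,-50,0,0,0,0.5],[0,0,-35,0,0,0,0.5],[0,0,-13,0,0,0,0.5],[0,0,-4,0,0,0,0.5],[0,0,0,0,0,0,-0.3],[0,0,0,0,0,0,-0.3],[0,0,0,0,0,0,-0.3]]]' 45
python3 -c "
from h import *
pose()"
python3 -m handwheel '[[[0,0,20,0,0,0,-0.3],[0,0,45,0,0,0,-0.3],[0,0,50,0,0,0,-0.3],[20,20,50,0,0,8,-0.3],[35,31,0,0,0,8,-0.3],[35,31,0,0,0,0,-0.3],[35,31,0,0,0,0,-0.3],[35,31,0,0,0,0,-0.3]]]'
python3 -m handwheel '[[[35,31,0,0,0,0,-0.3],[35,31,0,0,0,0,-0.3],[17,15,0,0,0,0,-0.3],[0,0,0,0,0,0,-0.3]]]'
python3 -c "
from h import *
pose()"
```

```text
time_s: 37.58
eef_pos: [414.7, -243.8, 25.9]
ee_rot: [0.001, 0.129, 0.992, -0.001]
force: [0.6, 1.5, 7.4]
grip_width: 0.468
grip_force: 46.5
t 37.58 tcp [ 414.7 -243.8   25.9] closedir 75.2 w 0.468 gf 46.5 F [0.6 1.5 7.4]
time_s: 38.58
eef_pos: [574.9, -98.1, 190.1]
ee_rot: [0.0, -0.011, 1.0, -0.0]
force: [0.5, -0.6, -0.2]
grip_width: 0.462
grip_force: 45.7
time_s: 39.08
eef_pos: [661.3, -21.2, 189.4]
ee_rot: [-0.0, -0.011, 1.0, 0.0]
force: [-0.4, -0.6, -1.7]
grip_width: 0.457
grip_force: 45.7
t 39.08 tcp [661.3 -21.2 189.4] closedir 91.3 w 0.457 gf 45.7 F [-0.4 -0.6 -1.7]
```

Lower to about 96, release, rise, then step back and look at the dial and pan.

```bash
python3 -m handwheel '[[[0,-2,-30,0,0,0,-0.3],[0,0,-35,0,0,0,-0.3],[0,0,-22,0,0,0,-0.3],[0,0,-6,0,0,0,-0.3],[0,0,0,0,0,0,0.15],[0,0,0,0,0,0,0.2],[0,0,0,0,0,0,0.2],[0,0,45,0,0,0,0.2]]]'
python3 -m handwheel '[[[-20,0,45,0,0,0,0.2],[-40,20,40,0,0,0,1],[-40,20,30,0,0,0,1],[-40,20,0,0,0,0,1],[-40,20,0,0,0,0,1],[-20,0,0,0,0,0,1],[0,0,0,0,0,0,1],[0,0,0,0,0,0,1]]]'
python3 -m handwheel '[[[0,0,0,0,0,0,1],[0,0,0,0,0,0,1],[0,0,0,0,0,0,1],[0,0,0,0,0,0,1]]]'
python3 - <<'E'
from h import *
pose(); c=wshot('w10'); ticks('w10',(600,121.6)); dial('w10',(600.3,121.6))
E
```

```text
time_s: 40.08
eef_pos: [659.5, -24.0, 139.5]
ee_rot: [-0.003, -0.011, 1.0, 0.001]
force: [0.5, -0.2, 0.2]
grip_width: 0.599
grip_force: 0.0
time_s: 41.08
eef_pos: [461.7, 55.5, 257.0]
ee_rot: [0.0, -0.01, 1.0, -0.0]
force: [0.0, 0.4, -0.5]
grip_width: 0.999
grip_force: 0.0
time_s: 41.58
eef_pos: [461.0, 55.7, 256.6]
ee_rot: [-0.0, -0.011, 1.0, -0.0]
force: [0.7, 0.3, 0.8]
grip_width: 1.0
grip_force: 0.0
t 41.58 tcp [461.   55.7 256.6] closedir 91.2 w 1.0 gf 0.0 F [0.7 0.3 0.8]
w10 n 16 centre [600.4 121.7] r 62.1 phase cw deg 462.84 mod 17.19; rms 0.29
blob area 465 r 59.6 (50-66) cw -101.6 uv [416. 284.]
blob area 74 r 62.0 (58-66) cw 118.7 uv [325. 269.]
blob area 1378 r 24.5 (1-51) cw -14.5 uv [371. 303.]
blob area 11 r 61.3 (57-65) cw -2.0 uv [368. 334.]
```

View pics/w10.png

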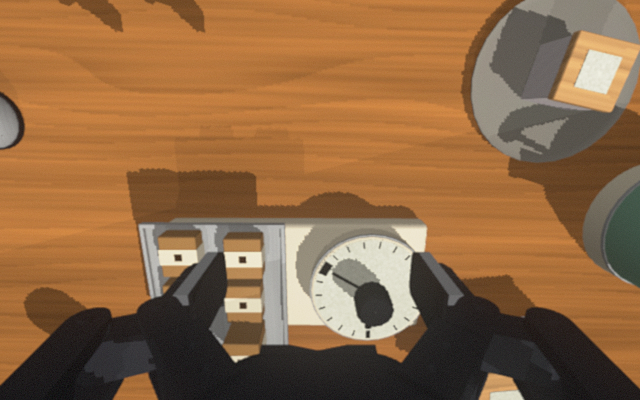

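Pointer tip at about (332,273), band at (325,268), caddy on the tray. Check the angle, then work out the bell move.

```bash
python3 - <<'E'
from h import *
c=load('w10')
for u,v in [(332,273),(333,274),(331,273)]:
    p=ray(c,u,v,66)[:2]-[600.4,121.7]; print(np.hypot(*p),-np.degrees(np.arctan2(p[1],p[0])))
p=ray(c,325,268.5,60)[:2]-[600.4,121.7];print(np.hypot(*p),-np.degrees(np.arctan2(p[1],p[0])))
E
```

```text
53.926714147202 120.59998447601656
52.2260510105504 120.06601503710466
54.92745584222422 119.95485225374793
62.223936311410725 118.71507894506142
```

Pointer 120.3°, band about 119°: only 1–2 mm off. Now the bell.

```bash
python3 -m handwheel '[[[-4,-25,0,0,0,0,0],[-8,-50,0,0,0,0,-0.5],[-8,-50,0,0,0,0,-1],[-8,-50,0,0,0,0,-1],[-8,-50,0,0,0,0,-1],[-8,-50,0,0,0,0,-1],[-8,-50,-20,0,0,0,-1],[0,-45,-40,0,0,0,-1]]]' 20
python3 -m handwheel '[[[0,-25,-40,0,0,0,-1],[0,0,-40,0,0,0,-1],[0,0,-25,0,0,0,-1],[0,0,0,0,0,0,-1],[0,0,0,0,0,0,-1]]]'
python3 -c "
from h import *
pose(); wshot('w11'); c=load('w11'); print(proj(c,[[408.8,-339.7,55]]))"
```

```text
time_s: 42.62
eef_pos: [408.9, -316.7, 197.2]
ee_rot: [0.001, -0.01, 1.0, -0.002]
force: [1.8, 0.4, 0.4]
grip_width: -0.001
grip_force: 0.0
time_s: 43.25
eef_pos: [409.4, -339.7, 92.9]
ee_rot: [0.001, -0.011, 1.0, -0.001]
force: [-0.0, 0.2, 1.3]
grip_width: 0.002
grip_force: 0.0
t 43.25 tcp [ 409.4 -339.7   92.9] closedir 91.2 w 0.002 gf 0.0 F [-0.   0.2  1.3]
[[316.81303452 231.97299344]]
```

```bash
python3 -m handwheel '[[[0,0,-20,0,0,0,-1],[0,0,-6,0,0,0,-1],[0,0,-4,0,0,0,-1],[0,0,-3,0,0,0,-1],[0,0,0,0,0,0,-1]]]'
python3 -m handwheel '[[[0,0,-3,0,0,0,-1],[0,0,-2,0,0,0,-1],[0,0,0,0,0,0,-1]]]'
python3 -m handwheel '[[[0,0,-2,0,0,0,-1],[0,0,0,0,0,0,-1]]]'
```

```text
time_s: 43.92
eef_pos: [409.2, -339.5, 59.2]
ee_rot: [0.0, -0.011, 1.0, -0.0]
force: [0.0, 0.0, 3.8]
grip_width: -0.0
grip_force: 1.6
time_s: 44.3
eef_pos: [409.3, -339.6, 54.9]
ee_rot: [0.0, -0.011, 1.0, -0.001]
force: [-2.5, 3.4, 15.9]
grip_width: 0.003
grip_force: 7.6
time_s: 44.55
eef_pos: [409.3, -339.6, 54.5]
ee_rot: [0.0, -0.011, 1.0, -0.001]
force: [-7.6, 9.1, 33.6]
grip_width: -0.002
grip_force: 16.7
```

At the stop: 34 N against a 5.5 N spring, 8.5 mm down. Release, retreat and check.

```bash
python3 -m handwheel '[[[0,0,10,0,0,0,-1],[0,0,40,0,0,0,-1],[0,0,50,0,0,0,-1],[0,10,50,0,0,0,-1],[8,50,40,0,0,0,-1],[8,50,20,0,0,0,-1],[8,50,0,0,0,0,-1],[8,50,0,0,0,0,-1]]]'
python3 -m handwheel '[[[8,50,0,0,0,0,-1],[8,50,0,0,0,0,-1],[4,40,0,0,0,0,-1],[0,0,0,0,0,0,-1],[0,0,0,0,0,0,-1]]]'
python3 - <<'E'
from h import *
pose(); c=wshot('w12'); s=shot('scene','s2')
cv2.imwrite('pics/v12.png',np.hstack([cv2.resize(c['image'],(480,300)),cv2.resize(s['image'][130:230,180:340],(320,300))])[:,:,::-1]); dial('w12',(600.3,121.6))
E
```

```text
time_s: 45.55
eef_pos: [440.7, -129.3, 260.3]
ee_rot: [0.0, -0.01, 1.0, -0.0]
force: [-0.1, 0.2, -0.2]
grip_width: 0.003
grip_force: 0.0
time_s: 46.18
eef_pos: [460.7, 8.7, 260.2]
ee_rot: [-0.0, -0.011, 1.0, -0.0]
force: [-0.4, -0.5, -0.3]
grip_width: 0.0
grip_force: 0.0
t 46.17 tcp [460.7   8.7 260.2] closedir 91.2 w 0.0 gf 0.0 F [-0.4 -0.5 -0.3]
blob area 73 r 62.1 (58-66) cw 118.8 uv [364. 268.]
blob area 3647 r 40.1 (0-66) cw 14.5 uv [399. 308.]
```

View pics/v12.png

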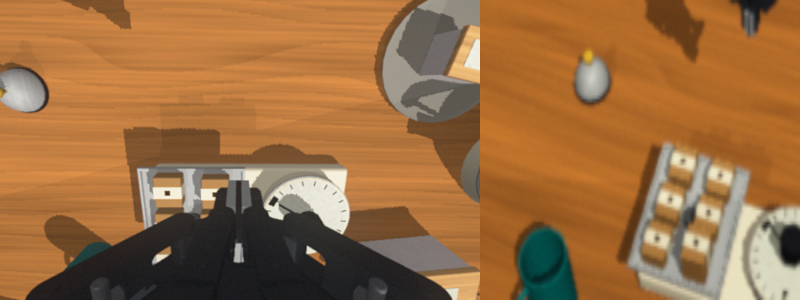

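All six bricks are on the pan, the pointer is at the band, the bell is up and the caddy is on the tray.

```bash
python3 -c "
from rig import *
print(finish_job())"
```

```text
the job is handed in; nothing more can be done
None
```

I handed the job in at about 46 s: caddy on the tray, scale tared to within about half a degree, all six bricks on the pan with the pointer within 2 mm of the middle of the 350 g band, and the bell pressed to its stop and let go; the hand-in returned no verdict.

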